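# Lock the vial rack on the shaker

## Robot

A 6-joint arm with a two-finger parallel gripper is mounted at the origin on the work surface. World frame = base frame: x ahead of the robot, y to its left, z up, the work surface at z = 0. Lengths are in m, angles in rad, forces in N, time in s.
With the tool pointing down it reaches from about 0.3 to 0.875 m from the base axis. Payload 6.4 kg.
Tool frame: the origin (TCP) lies midway between the tips of the shut fingers; the grasp point (between the pads) lies 19 mm behind it; z points along the fingers, y is the direction in which the jaws open and shut (so a half turn about z gives the same grasp; the last joint's range is limited). The gripper opens to 85 mm and grips with 20 to 120 N. Pads are 22 mm wide; open, the fingers measure 114 mm over their backs; the gripper's body (76 mm by 85 mm) begins 54 mm behind the grasp point. The pads swing forward as they close: fully open they stand 13 mm farther back than shut.
Start: joints at [-1.415, 0.181, 1.607, -0, 1.354, -0.206], TCP at [0.204, -0.538, 0.231] pointing down, gripper open.
Joint ranges: [-2.99, 2.99], [-0.89, 2.07], [0.3, 2.58], [-1.14, 4.28], [0, 2.63], [-3.12, 3.12]. Speed limits (rad/s): [2.57, 2.57, 3.01, 3.14, 3.14, 3.14].

## Interface

Orientations are given as a unit quaternion [x, y, z, w].
In Python, from workcell import manip, viewer gives the robot as it stands.
- The arm moves only by the tool drive_tool, never from a script. Its argument "moves" is a list of rows, each a list of 7 numbers: the closure, from -1 (fully open) to 1 (shut), so that 0 is half open, then the shift along the world's x, y, z in cm, then the turn, a rotation vector about the world's x, y, z in rad. A call has 1 to 10 rows; each row is the pose to reach, as a shift and turn from the pose measured when the call began; what a row does not reach only later rows make up. A row lasts 1/8 s, in which the tool goes at most 62.5 mm and 10.7 degrees, less where a joint would pass 70% of its speed; a pose out of reach is approached as far as the arm can. A call with a gripper value outside its range is refused whole. The fingers move at their own pace and stop on an object; "squeeze" is the grip in N (left out, the last holds). Time passes only in rows, so rows that repeat a pose let the fingers close. It gives the time, the measured TCP pose, the force and the opening at its end, in the units of the state.
- manip.sense(): the state, without advancing time (a new reading comes with each control period).
- viewer.get_image(name): name is "side" or "top" or "wrist"; returns (picture, depth): 384x512x3 uint8, red, green, blue; 384x512 float32, m along the optical axis (not along the pixel's ray), 0 where there is no reading.
- viewer.calibration(name): a dict with "intrinsics" (3x3 intrinsics, pixels), "D" ([k1, k2, p1, p2, k3] as OpenCV has them; the pictures are not rectified), "extrinsics" (4x4, takes a point from camera to world coordinates). Camera axes: x right, y up, looking along -z (the intrinsics and any distortion apply to the point x, -y, -z); pixel columns grow to the right and rows downward; lengths in m; the calibration is good to about 2 mm. A picture is of the moment at which its call begins: read the wrist's pose just before it. calibration takes no time and is no camera call; for the wrist camera it gives the pose at the moment of the call.
- manip.finish_job(): hands the job in, once; it reports no verdict.
The state is a dict: "t": time; "joint_pos": joint angles; "joint_vel": joint speeds; "joint_torque": joint torques, N m; "position": TCP position; "ee_rot": TCP orientation; "force": force on the tool from outside, world axes, zero at the start; "wrist_torque": the same for the moment, N m; "opening": finger opening in m.
Only numpy, scipy, OpenCV 4.12 (cv2) and the standard library are available. Lean on these libraries where they do the work, as an engineer would, in place of code of your own. Each camera call takes 0.05 s, during which the arm holds its last target. There are 200 camera calls.

## Task

Push the green vial rack along its channel on the shaker until it is fully home against the blue stop, then flip the red-handled toggle clamp over so that it snaps down and locks the rack. Only push with the fingertips or the outside of the fingers: do not lift the rack, flip the clamp only once the rack is home, and leave everything else standing where it is.

Things in the scene. Friction and masses are not known exactly. Their poses are not given: they have to be found in the camera images.
- shaker: cream bench shaker fixed to the table, 280 x 260 mm, 80 mm tall to its aluminium platform. Origin: centre of its underside, on the table; x along the guide channel from its open end to the blue stop, y left of that, z up. In its frame the channel's centre line is at y = -30 mm, between steel rails 12 mm tall (centres y = -70 and +10 mm)
- stop (a point): middle of the blue stop's face at the far end of the channel, 11 mm above the platform; in the shaker's frame x = +85, y = -30, z = 91 mm. The stop is 22 mm tall, 89 mm wide
- rack: loose green vial rack in the channel, 120 mm long (x, towards the stop), 70 mm wide, 28 mm tall slab, about 350 g; nine short capped vials belong to it and reach 58 mm above its underside. Origin: centre of its underside, 80 mm above the table. Home (far end on the stop) it is at x = +25, y = -30 mm in the shaker's frame; it starts 35 to 75 mm short of that and slides with 1 to 5 N
- rack_push (a point): middle of the near (-x) face of the rack's blue end plate, where to push, 60 mm from the rack's centre; plate 70 mm wide and 46 mm tall, this point 30 mm above the rack's underside (110 mm above the table)
- rack_groove (a point): centre of the floor of the 24 mm wide cross groove between two 8 mm tall ribs on the rack's far part, 34 mm beyond the rack's centre, 28 mm above its underside. The clamp's rubber foot, 16 mm in diameter, fits in only when the rack is home (within about 4 mm)
- clamp (a joint): toggle clamp, sprung over-centre, rad: 0 = open (red handle leans 34 degrees to the shaker's left, +y, hold-down arm up), 0.6 = dead centre, handle upright, about 1.2 = locked (handle leans 34 degrees right, over the rack, foot in the groove). Past 0.6 it snaps over by itself, short of it it springs back. Takes about 5 N at the handle's end at first, nearly nothing at centre
- clamp_tip (a point): free end of the clamp's handle, 101 mm from its hinge: a round red grip, 18 mm in diameter, over the last 55 mm. It swings in the plane x = +59 mm of the shaker's frame: open at y = +94, z = 208 mm, upright at y = +37, z = 226 mm, locked at y = -20, z = 208 mm
- clamp_hinge (a point): centre of the clamp's hinge, whose axis runs along the shaker's x; in its frame x = +59, y = +37, z = 125 mm. Its steel bracket, 26 mm long in y and 32 mm wide in x, stands on the platform and reaches z = 135 mm
- spare_vial: loose amber vial with a white cap standing on the shaker platform right of the channel, 23 mm diameter, 42 mm tall; leave alone (origin: centre of its underside)
- beaker: loose glass beaker on the table right of the shaker, 68 mm diameter, 85 mm tall; leave alone (origin: centre of its underside)
- wash_bottle: loose white bottle with a red cap, 64 mm diameter, 160 mm tall, on the table to the left; leave alone (origin: centre of its underside)
- reagent_jar: loose amber jar with a black lid, 70 mm diameter, 100 mm tall, on the table to the left; leave alone (origin: centre of its underside)
- dish: loose white porcelain dish, 90 mm diameter, 25 mm tall, on the table to the right; leave alone (origin: centre of its underside)
- spatula: loose spatula about 200 mm long lying on the table to the right; leave alone
Things that resemble listed ones, but are neither listed nor needed, are in the scene too. What is meant by the rack is not yellow, and is the smaller of those in its own colour.

How it is judged:
By the outcome, as a careful person would: the job done as asked, in the order asked, and still so for the second after the job is handed in, with the robot touching nothing.
It also fails if it takes over 45 s, if anything falls off the work surface, if the arm or the gripper's body presses on something with over 40 N, if the wrist force passes 120 N, or if a joint passes its speed limit or range.

## Working session

There is one attempt and no reset: what is moved stays moved. The work goes in short steps, Python scripts to look and compute and a tool call to move; the robot and the scene stay as the last step left them, time stands still between calls to the robot, and variables do not carry over. Pictures are saved under pics/ and viewed, about 8 in all and at most 12, crops included, and the job is handed in when it is done.

Besides the shell and the picture viewer there is one more tool, called after ">>>" as name([rows], argument=value, ...), one row to a line, values as JSON. drive_tool: Moves the arm, as the interface text tells. Its arguments: {"type":"object","properties":{"moves":{"type":"array"},"squeeze":{"type":"number"}},"required":["moves"]}

```bash
mkdir -p pics
cat > h.py <<'E'
import numpy as np, cv2
from workcell import manip, viewer
def grab(n,save=None):
    c=viewer.calibration(n); im,d=viewer.get_image(n)
    if save: cv2.imwrite(save,im[:,:,::-1])
    return im,d,c
def pts(d,c):
    K=np.array(c["intrinsics"],float);D=np.array(c["D"],float)
    h,w=d.shape; u,v=np.meshgrid(np.arange(w),np.arange(h))
    p=cv2.undistortPoints(np.stack([u,v],-1).reshape(-1,1,2).astype(float),K,D).reshape(h,w,2)
    P=np.stack([p[...,0]*d,-p[...,1]*d,-d],-1)
    E=np.array(c["extrinsics"]); return P@E[:3,:3].T+E[:3,3]
E
python3 - <<'E'
from h import *
a=grab("top","pics/top.png");b=grab("side","pics/side.png")
np.savez("m.npz",ti=a[0],tp=pts(a[1],a[2]),td=a[1],si=b[0],sp=pts(b[1],b[2]),sd=b[1])
print(manip.sense())
E
```

```text
{'t': 0.1, 'joint_pos': array([-1.41526670e+00,  1.81449987e-01,  1.60790790e+00, -3.37723647e-05,
        1.35381058e+00, -2.06299694e-01]), 'joint_vel': array([-3.90406945e-04, -7.81202806e-05, -2.75330743e-03, -2.17892549e-03,
        6.29900782e-05, -3.77959242e-04]), 'joint_torque': array([ 1.87502096e-04, -4.45881736e+01, -3.52235448e+01, -3.98145121e-04,
        4.14764727e-03,  7.84291725e-07]), 'position': array([ 0.20346909, -0.53726181,  0.23048373]), 'ee_rot': array([ 9.83678568e-01,  1.79932913e-01,  3.51681959e-06, -7.88069856e-04]), 'force': array([-0.79251848,  0.62718773,  0.24293988]), 'wrist_torque': array([0.05781703, 0.01132941, 0.00754097]), 'opening': 0.08540846571538875}
```

View pics/top.png

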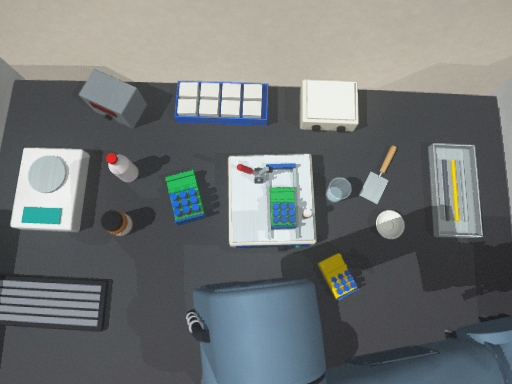

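View pics/side.png

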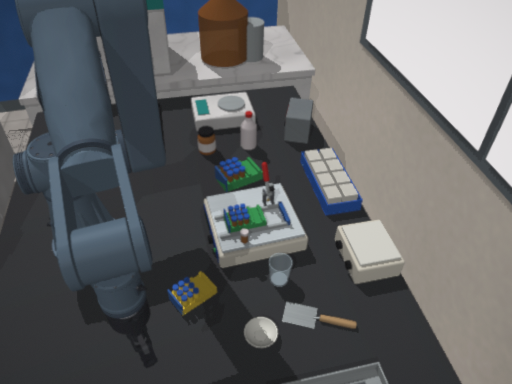

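Candidates for the rack: the green one in the shaker channel at top (284,207), a bigger green one on the table at (185,196), and a yellow one at (338,276). I choose the one in the channel because it is the smaller green. Next I measure the shaker and check this in a close crop.

```bash
cat > meas.py <<'E'
from h import *
m=np.load("m.npz"); P=m["tp"]; I=m["ti"]; hsv=cv2.cvtColor(I,cv2.COLOR_RGB2HSV)
roi=np.zeros(I.shape[:2],bool); roi[145:255,220:322]=1
z=P[...,2]
pl=roi&(z>0.072)&(z<0.088)
pp=P[roi&(z>0.06)&(z<0.2)][:,:2].astype(np.float32)
print("platform z",np.median(P[pl][:,2]))
r=cv2.minAreaRect(P[pl][:,:2].astype(np.float32)); print("plat rect",r)
H,S,V=[hsv[...,i] for i in range(3)]
def rep(n,mask):
    mask=(mask&roi).astype(np.uint8); k,l,s,c=cv2.connectedComponentsWithStats(mask)
    for i in range(1,k):
        if s[i,4]>=12:
            q=P[l==i]; print(n,s[i],np.round(np.median(q,0),4),np.round(np.percentile(q,3,0),3),np.round(np.percentile(q,97,0),3), [np.round(v,3) for v in cv2.minAreaRect(q[:,:2].astype(np.float32))[:3]])
rep("green",(H>45)&(H<80)&(S>120)&(V>60))
rep("blue",(H>95)&(H<125)&(S>130))
rep("red",((H<8)|(H>172))&(S>150)&(V>80))
big=cv2.resize(I[145:255,220:322],None,fx=5,fy=5,interpolation=cv2.INTER_CUBIC); cv2.imwrite("pics/crop1.png",big[:,:,::-1])
E
python3 meas.py
```

```text
platform z 0.07982821203019896
plat rect ((0.5410487651824951, -0.06991283595561981), (0.2604887783527374, 0.24083971977233887), 3.575237512588501)
green [270 187  26  39 479] [ 0.5348 -0.0938  0.1091] [ 0.457 -0.132  0.104] [ 0.563 -0.065  0.118] [array([ 0.434, -0.09 ]), array([0.089, 0.276]), np.float64(81.55)]
blue [266 164  30   5 108] [ 0.6334 -0.0949  0.1019] [ 0.628 -0.134  0.098] [ 0.639 -0.054  0.107] [array([ 0.485, -0.043]), array([0.082, 0.354]), np.float64(71.391)]
blue [273 203   7  20  95] [ 0.4856 -0.081   0.1378] [ 0.46  -0.088  0.108] [ 0.512 -0.073  0.141] [array([ 0.487, -0.083]), array([0.06 , 0.019]), np.float64(2.007)]
blue [280 203   7  20  95] [ 0.4871 -0.1027  0.1378] [ 0.461 -0.11   0.119] [ 0.512 -0.095  0.142] [array([ 0.407, -0.076]), array([0.031, 0.228]), np.float64(71.764)]
blue [288 203   7  19  93] [ 0.4877 -0.124   0.1376] [ 0.462 -0.132  0.109] [ 0.513 -0.118  0.142] [array([ 0.407, -0.089]), array([0.033, 0.24 ]), np.float64(66.32)]
blue [272 225  24   3  57] [ 0.4492 -0.1058  0.1254] [ 0.445 -0.135  0.107] [ 0.454 -0.074  0.129] [array([ 0.45 , -0.104]), array([0.009, 0.065]), np.float64(2.789)]
blue [268 245  28   1  28] [ 0.4015 -0.1047  0.0583] [ 0.4   -0.143  0.055] [ 0.403 -0.067  0.062] [array([ 0.402, -0.105]), array([0.001, 0.08 ]), np.float64(1.976)]
blue [299 244  10   2  15] [ 0.4051 -0.1711  0.0568] [ 0.404 -0.182  0.05 ] [ 0.407 -0.158  0.061] [array([ 0.406, -0.17 ]), array([0.003, 0.026]), np.float64(2.55)]
blue [236 246  15   1  15] [0.3941 0.0089 0.0584] [ 0.393 -0.011  0.056] [0.395 0.028 0.061] [array([0.394, 0.009]), array([0.   , 0.041]), np.float64(2.219)]
red [237 165  15   8  69] [0.5924 0.0111 0.1977] [ 0.587 -0.008  0.171] [0.598 0.03  0.21 ] [array([0.592, 0.011]), array([0.012, 0.037]), np.float64(1.988)]
```

View pics/crop1.png

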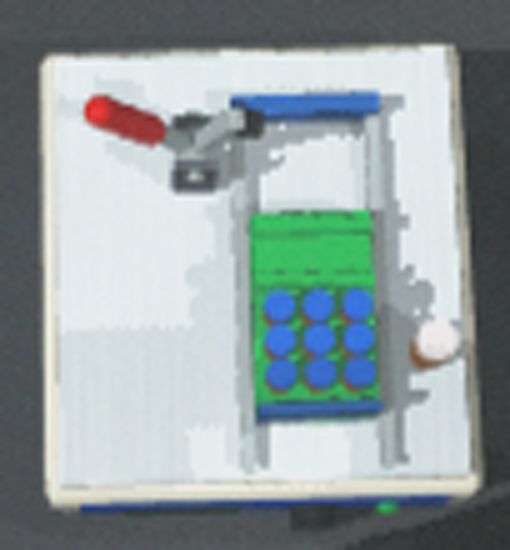

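The crop shows a green rack with nine blue caps in the channel. Its blue end plate is at crop (318,410), the stop at (305,104), and the red handle leans left at (125,118). So I have the right rack. Shaker centre is about (0.541, -0.069) with yaw about 3°. The push face is at about (0.445, -0.104), roughly 63 mm short of home.

>>> drive_tool([
  [1, 5, 11, 1, 0, 0, -0.08],
  [1, 10, 22, 1, 0, 0, -0.16],
  [1, 15, 33, 1, 0, 0, -0.24],
  [1, 19.6, 43.1, 1, 0, 0, -0.31],
  [1, 19.6, 43.1, 1, 0, 0, -0.31],
  [1, 19.6, 43.1, 1, 0, 0, -0.31],
  [1, 19.6, 43.1, 1, 0, 0, -0.31],
  [1, 19.6, 43.1, 1, 0, 0, -0.31],
  [1, 19.6, 43.1, 1, 0, 0, -0.31],
  [1, 19.6, 43.1, 1, 0, 0, -0.31],
])

```text
t: 1.35
position: [0.3992, -0.1065, 0.2402]
ee_rot: [1.0, 0.026, -0.0, -0.001]
force: [-0.4, -0.6, 0.4]
opening: 0.0002
```

>>> drive_tool([
  [1, 0, 0, -6, 0, 0, 0],
  [1, 0, 0, -12, 0, 0, 0],
  [1, 0, 0, -13.3, 0, 0, 0],
  [1, 0, 0, -13.3, 0, 0, 0],
])

```text
t: 1.85
position: [0.3991, -0.1074, 0.1076]
ee_rot: [1.0, 0.025, -0.001, -0.001]
force: [1.0, 0.0, 1.0]
opening: -0.0001
```

Run:
```python
from h import *
a=grab("wrist");b=grab("top"); s=grab("side")
w=cv2.resize(a[0],(400,300)); t=cv2.resize(b[0][140:260,215:325],(400,436)); q=cv2.resize(s[0][150:270,190:320],(400,369))
out=np.zeros((600,800,3),np.uint8); out[:300,:400]=w; out[:436,400:]=t; out[300:600,:400]=cv2.resize(q,(400,300))
cv2.imwrite("pics/m2.png",out[:,:,::-1]); print(manip.sense()["position"],manip.sense()["force"])
```

```text
[ 0.40088559 -0.10784826  0.10951992] [ 0.36724045  0.2134045  -0.78205822]
```

View pics/m2.png

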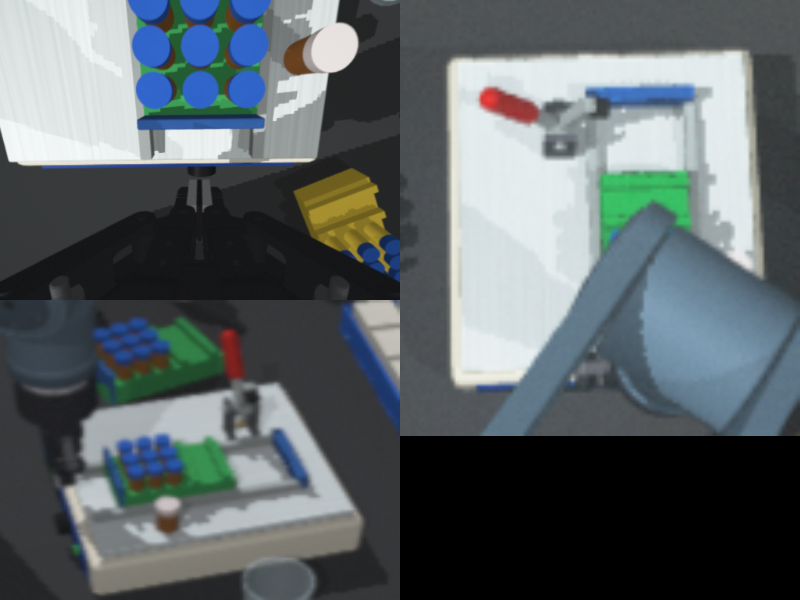

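The wrist view (top left) shows the closed fingertips at (200,170), centred on the blue end plate (135–265). The side view (bottom left) shows clear space between them. Pushing now.

>>> drive_tool([
  [1, 1.5, 0.1, 0, 0, 0, 0],
  [1, 3, 0.15, 0, 0, 0, 0],
  [1, 4, 0.2, 0, 0, 0, 0],
  [1, 5, 0.25, 0, 0, 0, 0],
  [1, 6, 0.3, 0, 0, 0, 0],
  [1, 7, 0.35, 0, 0, 0, 0],
  [1, 8, 0.4, 0, 0, 0, 0],
  [1, 8.6, 0.45, 0, 0, 0, 0],
  [1, 8.6, 0.45, 0, 0, 0, 0],
])

```text
t: 3.12
position: [0.4876, -0.1034, 0.1096]
ee_rot: [1.0, 0.026, 0.002, 0.001]
force: [0.1, -0.0, -0.5]
opening: -0.0005
```

>>> drive_tool([
  [1, 0.3, 0, 0, 0, 0, 0],
  [1, 0.5, 0, 0, 0, 0, 0],
  [1, 0.7, 0.05, 0, 0, 0, 0],
  [1, 0.8, 0.05, 0, 0, 0, 0],
])

```text
t: 3.62
position: [0.4956, -0.1029, 0.1095]
ee_rot: [1.0, 0.026, 0.002, 0.001]
force: [-2.4, 0.7, 0.2]
opening: 0.0
```

Run:
```python
from h import *
a=grab("wrist");s=grab("side")
w=cv2.resize(a[0],(400,300)); q=cv2.resize(s[0][170:250,200:320],(600,400),interpolation=cv2.INTER_CUBIC)
out=np.zeros((400,800,3),np.uint8); out[:300,:200]=w[:,100:300]; out[:,200:]=q
cv2.imwrite("pics/m3.png",out[:,:,::-1]); print(manip.sense()["position"],manip.sense()["force"])
```

```text
[ 0.49572471 -0.10287115  0.10959504] [-1.49225587 -0.87447615  0.17303027]
```

View pics/m3.png

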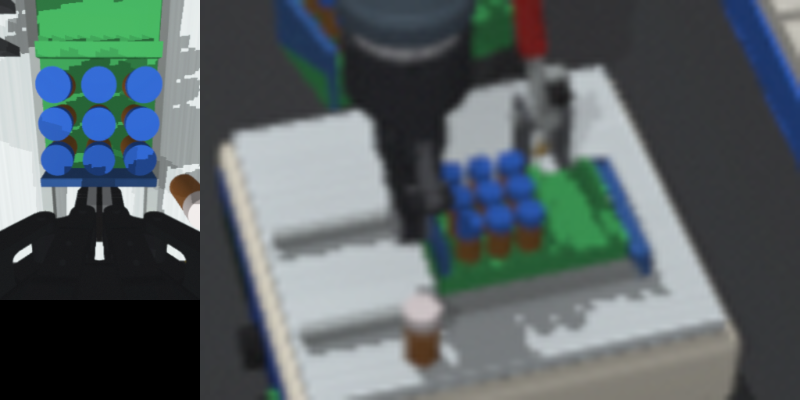

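The fingers are on the end plate and the far end of the rack is close to the stop at (625,240). I'll keep creeping forward until the force rises.

>>> drive_tool([
  [1, 0.2, 0, 0, 0, 0, 0],
  [1, 0.3, 0, 0, 0, 0, 0],
  [1, 0.4, 0, 0, 0, 0, 0],
])

```text
t: 4.1
position: [0.4964, -0.1028, 0.1095]
ee_rot: [1.0, 0.026, -0.002, 0.0]
force: [-19.4, -1.7, 15.8]
opening: -0.0001
```

Contact is firm: 19 N at TCP x = 0.496, and I predicted 0.497. I'll back straight off, rise, and check the gap at the stop.

>>> drive_tool([
  [1, -1, 0, 0, 0, 0, 0],
  [1, -3, 0, 0, 0, 0, 0],
  [1, -4, 0, 6, 0, 0, 0],
  [1, -4, 0, 12, 0, 0, 0],
  [1, -4, 0, 18, 0, 0, 0],
  [1, -4, 0, 20, 0, 0, 0],
  [1, -4, 0, 20, 0, 0, 0],
])

```text
t: 4.97
position: [0.4574, -0.1033, 0.3115]
ee_rot: [1.0, 0.026, 0.0, 0.001]
force: [0.9, 0.2, -0.6]
opening: 0.0
```

Run:
```python
from h import *
a=grab("wrist","pics/w4.png"); P=pts(a[1],a[2]); I=a[0]; hsv=cv2.cvtColor(I,cv2.COLOR_RGB2HSV);H,S,V=[hsv[...,i] for i in range(3)]
z=P[...,2]; yaw=np.radians(3); R=np.array([[np.cos(yaw),np.sin(yaw)],[-np.sin(yaw),np.cos(yaw)]])
Q=(P[...,:2]-[.5413,-.069])@R.T
ch=(Q[...,1]>-.06)&(Q[...,1]<0)
g=ch&(H>45)&(H<85)&(S>120)&(z>.1); b=ch&(H>95)&(H<130)&(S>130)&(Q[...,0]>.07)
for n,m in(("g",g),("b",b)): print(n,m.sum(),m.any() and np.round(np.percentile(Q[m],[1,50,99],axis=0)*1000,1).tolist())
r=(((H<8)|(H>172))&(S>150)&(V>60)&(z>.12)); print("red",r.sum(), r.any() and np.round(np.percentile(np.c_[Q[r],z[r]],[2,50,98],axis=0)*1000,1).tolist())
print(manip.sense()["position"],manip.sense()["force"])
```

```text
g 3972 [[-28.5, -59.3], [52.0, -29.4], [83.5, -0.5]]
b 569 [[84.5, -59.1], [90.4, -29.8], [94.7, -0.5]]
red 1622 [[49.0, 54.5, 166.3], [55.2, 74.1, 194.4], [63.3, 92.7, 211.6]]
[ 0.45656162 -0.10284933  0.30956039] [ 0.01930598 -0.35062723 -0.40279756]
```

View pics/w4.png

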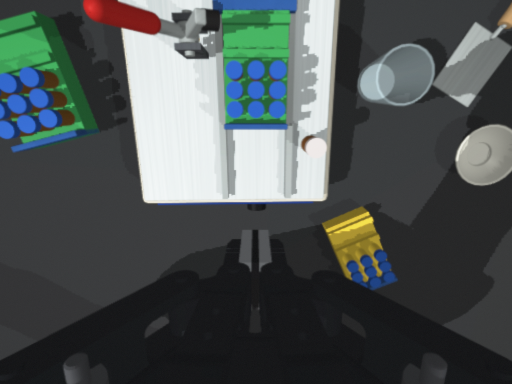

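Green meets blue at the stop: the rack's far end is at x ≈ 84 mm and the stop face at ≈ 84.5 mm, so the rack is home. The spare vial still stands at (314,146). Next I go above and to the left of the handle, then down beside it.

>>> drive_tool([
  [1, 4, 5, 0, 0, 0, 0],
  [1, 8, 10, 0, 0, 0, 0],
  [1, 11, 14, 0, 0, 0, 0],
  [1, 13.5, 17.2, 0, 0, 0, 0],
  [1, 13.5, 17.2, 0, 0, 0, 0],
  [1, 13.5, 17.2, -5, 0, 0, 0],
  [1, 13.5, 17.2, -9, 0, 0, 0],
  [1, 13.5, 17.2, -11.7, 0, 0, 0],
  [1, 13.5, 17.2, -11.7, 0, 0, 0],
  [1, 13.5, 17.2, -11.7, 0, 0, 0],
])

```text
t: 6.28
position: [0.5917, 0.0686, 0.1932]
ee_rot: [1.0, 0.026, -0.001, 0.001]
force: [0.7, -0.6, 0.7]
opening: 0.0003
```

Run:
```python
from h import *
a=grab("wrist");s=grab("side")
out=np.zeros((400,800,3),np.uint8); out[:300,:400]=cv2.resize(a[0],(400,300)); out[:,400:]=cv2.resize(s[0][130:250,200:320],(400,400),interpolation=cv2.INTER_CUBIC)
cv2.imwrite("pics/m5.png",out[:,:,::-1]); print(manip.sense()["position"],manip.sense()["force"])
```

```text
[0.5924112  0.0687488  0.19420151] [-0.31428356  0.76121018  0.21933789]
```

View pics/m5.png

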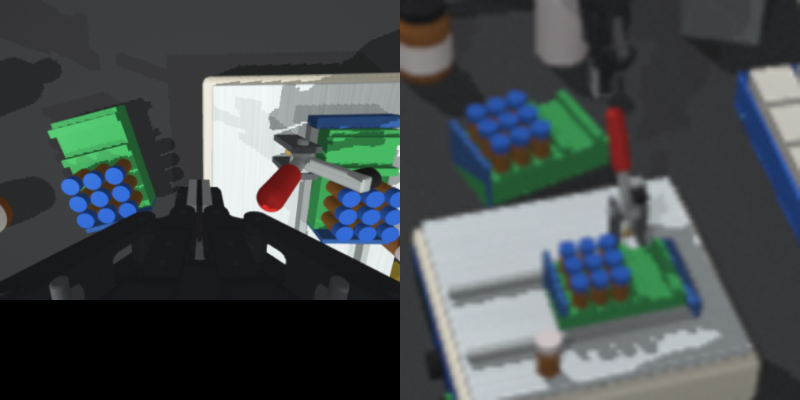

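The fingertips at (200,185) are level with the free red handle end at (268,195) and to its left. Now I sweep towards the shaker's right.

>>> drive_tool([
  [1, 0.1, -1.5, 0, 0, 0, 0],
  [1, 0.1, -2.5, 0, 0, 0, 0],
  [1, 0.2, -3.5, 0, 0, 0, 0],
  [1, 0.2, -4.5, 0, 0, 0, 0],
  [1, 0.3, -5.5, 0, 0, 0, 0],
  [1, 0.3, -6.5, 0, 0, 0, 0],
  [1, 0.4, -7.5, 0, 0, 0, 0],
  [1, 0.4, -8.3, 0, 0, 0, 0],
  [1, 0.4, -8.3, 0, 0, 0, 0],
])

```text
t: 7.5
position: [0.5966, -0.0152, 0.195]
ee_rot: [1.0, 0.026, 0.001, 0.001]
force: [-0.1, 0.2, -0.2]
opening: -0.0001
```

Run:
```python
from h import *
a=grab("wrist");s=grab("side")
out=np.zeros((400,800,3),np.uint8); out[:300,:400]=cv2.resize(a[0],(400,300)); out[:,400:]=cv2.resize(s[0][130:250,200:320],(400,400),interpolation=cv2.INTER_CUBIC)
cv2.imwrite("pics/m6.png",out[:,:,::-1]); print(manip.sense()["position"],manip.sense()["force"])
```

```text
[ 0.5958182  -0.01460312  0.19314982] [0.15614012 0.06096073 0.07953439]
```

View pics/m6.png

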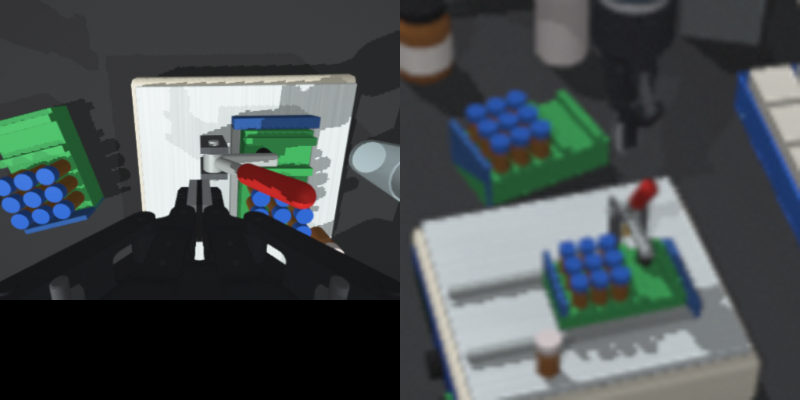

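The clamp has snapped over: the handle now leans right (wrist view 275,185) and the foot is down on the rack (side view 645,255). I'll retreat up and to the left, then do the final check.

>>> drive_tool([
  [1, 0, 2, 0, 0, 0, 0],
  [1, 0, 4, 3, 0, 0, 0],
  [1, 0, 4, 9, 0, 0, 0],
  [1, 0, 4, 14, 0, 0, 0],
  [1, -5, 4, 16, 0, 0, 0],
  [1, -10, 4, 16, 0, 0, 0],
  [1, -14, 4, 16, 0, 0, 0],
  [1, -14, 4, 16, 0, 0, 0],
  [1, -14, 4, 16, 0, 0, 0],
])

```text
t: 8.72
position: [0.4562, 0.026, 0.353]
ee_rot: [1.0, 0.026, -0.001, 0.0]
force: [0.9, -0.3, 0.3]
opening: 0.0003
```

Run:
```python
from h import *
a=grab("wrist");s=grab("side"); P=pts(a[1],a[2]); I=a[0]; hsv=cv2.cvtColor(I,cv2.COLOR_RGB2HSV);H,S,V=[hsv[...,i] for i in range(3)]
z=P[...,2]; yaw=np.radians(3); R=np.array([[np.cos(yaw),np.sin(yaw)],[-np.sin(yaw),np.cos(yaw)]])
Q=(P[...,:2]-[.5413,-.069])@R.T
ch=(Q[...,1]>-.06)&(Q[...,1]<0)
g=ch&(H>45)&(H<85)&(S>120)&(z>.1); b=ch&(H>95)&(H<130)&(S>130)&(Q[...,0]>.07)
for n,m in(("g",g),("b",b)): print(n,m.sum(),m.any() and np.round(np.percentile(Q[m],[1,50,99],axis=0)*1000,1).tolist())
r=(((H<8)|(H>172))&(S>150)&(V>60)&(z>.12)&(abs(Q[...,0]-.06)<.04)); print("red",r.sum(), r.any() and np.round(np.percentile(np.c_[Q[r],z[r]],[2,50,98],axis=0)*1000,1).tolist())
out=np.zeros((400,800,3),np.uint8); out[:300,:400]=cv2.resize(a[0],(400,300)); out[:,400:]=cv2.resize(s[0][100:340,150:390],(400,400),interpolation=cv2.INTER_CUBIC)
cv2.imwrite("pics/m7.png",out[:,:,::-1]); print(manip.sense()["position"],manip.sense()["force"])
```

```text
g 1714 [[-29.1, -59.6], [40.5, -31.5], [82.6, -0.2]]
b 337 [[84.7, -57.6], [92.3, -20.6], [96.4, -0.9]]
red 1155 [[50.2, -21.0, 166.4], [57.1, -2.5, 194.4], [65.5, 17.9, 210.9]]
[0.45653636 0.02566265 0.352751  ] [-0.28439895 -0.08006025  0.28489124]
```

View pics/m7.png

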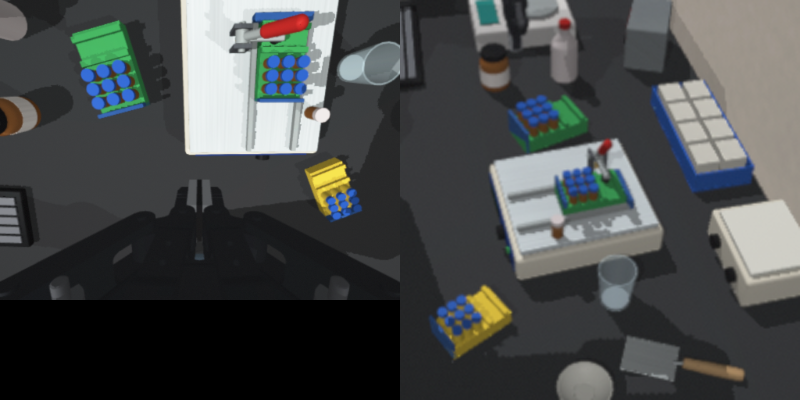

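The handle end is at y ≈ -21 mm, z ≈ 208 mm, which is the locked position. The rack is at the stop, everything else stands where it was, and the robot is clear.

```bash
python3 -c "
from workcell import manip
print(manip.finish_job())"
```

```text
the job is handed in; nothing more can be done
None
```

The green rack is home against the blue stop and the toggle clamp is locked over it. The job is handed in, with about 9 s on the robot's clock.

- **Rack:** I pushed it about 63 mm along the channel with the closed fingertips. It stopped firmly at about 19 N along the channel, within 1 mm of the position I had predicted. The image taken before I touched the clamp put the rack's far end at about x = 84 mm and the stop face at about 84.5 mm.
- **Clamp:** I pushed the handle over with the outside of a finger, and it snapped down. The last check put the handle's end at y ≈ -21 mm, z ≈ 208 mm, which matches the locked position (-20, 208).
- **Last checks:** The rack's far end read 82.6 mm against 84.7 mm for the stop. That is within the 4 mm tolerance and the roughly 2 mm calibration error, but slightly further apart than the earlier reading. By eye, the spare vial and the other loose objects stand where they were. The robot was clear, with no contact force.

No check failed.

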